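Jack up a growing pipe and hold it

ROBOT

A 6-joint arm with a two-finger parallel gripper is mounted at the origin on the work surface. World frame = base frame: x ahead of the robot, y to its left, z up, the work surface at z = 0. Lengths are in m, angles in rad, forces in N, time in s.
With the tool pointing down it reaches from about 0.3 to 0.75 m from the base axis. Payload 8.5 kg.
Tool frame: the origin (TCP) lies at the very end of the fingers, on their centre line; the grasp point (between the pads) lies 19 mm behind it (r.hold_point_z is the x of the grasp point in the tool frame, in m); x points along the fingers, y is the direction in which the jaws open and shut, and the axes are right-handed (so a half turn about x gives the same grasp; the last joint's range is limited). The gripper opens to 88 mm and grips with 3 to 60 N. Pads are 18 mm wide; open, the fingers measure 123 mm over their backs; the gripper's body (75 mm by 187 mm) begins 45 mm behind the grasp point.
Start: joints at [-0.215, 0.381, 1.297, -0, 1.464, -0.215], TCP at [0.55, 0, 0.239] pointing down, gripper open.
Joint ranges: [-3.11, 3.11], [-0.89, 2.33], [0.22, 2.48], [-1.42, 4.56], [0.17, 2.85], [-2.88, 2.88]. Speed limits (rad/s): [2.39, 2.39, 3.14, 3.14, 3.14, 3.14].

INTERFACE

Orientations are given as a 3x3 rotation matrix whose columns are the frame's x, y, z axes.
In Python, from workcell import r, read_camera, order gives the robot as it stands. The module is installed in compiled form; this text tells all that it offers.
- The arm moves only by the tool move_arm, never from a script. Its argument "motion" is a list that holds one entry, the list of rows, each a list of 4 numbers: the shift along the world's x, y, z in mm, then the turn about the world's z in degrees. A call has 1 to 10 rows; each row is the pose to reach, as a shift and turn from the pose commanded when the call began; what a row does not reach only later rows make up. A row lasts 1/12 s, in which the tool goes at most 41.7 mm and 7.16 degrees, less where a joint would pass 70% of its speed; a pose out of reach is approached as far as the arm can. A call with a gripper value outside its range is refused whole. "gripper" is the opening, from -1 (shut) to 1 (fully open), set as the call begins (left out, the last holds). The fingers move at their own pace and stop on an object; the grip force is fixed at half the most. Time passes only in rows, so rows that repeat a pose let the fingers close. It gives the time, the measured TCP pose, the force and the opening at its end, in the units of the state.
- r.read_state(): the state, without advancing time (a new reading comes with each control period).
- read_camera(name): name is "scene" or "side" or "wrist"; returns a dict with "img" (384x512x3 uint8, red, green, blue), "range_z" (384x512 float32, m along the optical axis (not along the pixel's ray), 0 where there is no reading), "fx", "fy", "cx", "cy" (pixels), "R" (3x3) and "t" (3): a world point X has camera coordinates R X + t; the wrist camera has in their place "hand_eye" (4x4, takes a point from camera to tool coordinates, whose origin is the TCP and whose axes are the tool frame's). Camera axes: x right, y down, z forward; pixel columns grow to the right and rows downward; lengths in m; the calibration is good to about 2 mm. A picture is of the moment at which its call begins: read the wrist's pose just before it.
- order.sign_off(): hands the job in, once; it reports no verdict.
The state is a dict: "clock": time; "qpos": joint angles; "dq": joint speeds; "effort": joint torques, N m; "ee_pos": TCP position; "tool_rot": TCP orientation; "ft_force": force on the tool from outside, world axes, zero at the start; "moment": the same for the moment, N m; "width": finger opening in m.
Only numpy, scipy, OpenCV 4.12 (cv2) and the standard library are available. Lean on these libraries where they do the work, as an engineer would, in place of code of your own. Each camera call takes 0.05 s, during which the arm holds its last target.

TASK

Set the hand jack flat on the bench with its saddle centred under the lift pad of the blue growing pipe (the flat block below the band with two bolt ears), then pump its handle with smooth, gentle strokes until the pipe's foot stands about 25 mm clear of its cradle. Finish while holding: end the last stroke with the handle pressed right down and keep it pressed there, so that the pipe stays up on the jack. Raise the pipe only with the jack, never jolt or push it, and leave the other things on the bench where they are.

Things in the scene. Friction and masses are not known exactly. Their poses are not given: they have to be found in the camera images.
- jack: Loose hand jack (toe jack), 0.8 to 1 kg. Origin: on the underside of its base, straight below the upright housing; x points towards toe and saddle, z up; the handle sticks out to -x. Base plate 70 mm wide, 6 thick, x -120 to +150 mm. Housing: grey box 44 mm (x) by 40 mm (y), top at 110 mm. From its front a toe 26 mm wide, 24 to 44 mm above the bench when down, carries the saddle.
- jack_grip (a point): Middle of the jack's housing, 90 mm above the jack's underside (20 mm below the housing's top): take the jack here from above, across the 40 mm width (its y). Axes as jack.
- jack_saddle (a point): Centre of the top face of the jack's saddle, a round rubber disc 42 mm in diameter on the toe, 120 mm in front of the housing's centre. Fully down, as at the start, its top is 58 mm above the jack's underside; it can rise 56 mm. Axes as jack.
- handle_grip (a point): Point on the pump handle's axis, in its round rubber grip (22 mm in diameter), 160 mm from the pivot; the grip runs from 104 to 201 mm. The pivot is a cross axis 15 mm behind the housing's centre, 75 mm above the jack's underside. At rest the handle points backwards and 0.50 rad upwards; fully down, 0.05 rad below level.
- jack_handle (a joint): Handle angle, rad: 0 up (return spring), 0.55 down at a firm stop. Press at the grip: 2 to 3 N unloaded, 4 to 6 N under the pipe. Ratchet: a full stroke lifts the saddle 14.5 mm; letting the handle fully up lets it sink 2.5 mm on to a tooth, so each full stroke gains 12 mm. A stroke must start fully up. Held down, the handle carries the load. The saddle cannot be lowered again.
- lift_pad (a point): Centre of the underside of the lift pad, a flat square block (34 x 34 mm) under the pipe on the band with two bolt ears. At the start 72 to 79 mm above the bench. Axes: x along the pipe from the foot towards the pivot stand, y to the left of that, z up. The jack starts on the +y side, where the bench beside the pad is free.
- lift_clamp_top (a point): Top of the two bolt ears of the lift clamp's band (26 mm wide), the only band with ears: straight above the lift pad, 111 mm higher. It marks the lift point as seen from above.
- pipe_foot (a point): Centre of the underside of the pipe's foot, a white block 36 x 60 mm under the pipe's free end, 120 mm from the lift pad. It rests on the cradle at the start.
- cradle_top (a point): Centre of the cradle's top plate (fixed), on which the foot rests at the start. The foot's height over it is the clearance. The cradle's post stands on a base plate 70 mm along the pipe, 120 mm across it.
- grow_pipe: Blue growing pipe, 75 mm in diameter (bands 83), 660 mm long, axis 124 to 131 mm above the bench, seedlings on top. Origin: on its axis, above the lift pad. It tilts about a level cross axis in the stand at its far end (420 mm from the lift pad, 540 from the foot). It puts 10 to 14 N on the lift pad; the foot rises 1.29 times as far as the pad. x along the pipe, away from the foot.
- net_pot_a: white net pot, an open cup 58 mm across the rim, 55 mm high; bystander, loose. Origin at the centre of its underside.
- net_pot_b: second net pot, same as the first; bystander, loose. Origin at the centre of its underside.
- feed_bottle: white bottle 68 mm in diameter, 170 mm high; bystander, loose. Origin at the centre of its underside.
- sample_jar: glass jar 52 mm in diameter, 70 mm high; bystander, loose. Origin at the centre of its underside.
- spare_cap: spare white pipe cap, an open cup 84 mm in diameter, 50 mm high; bystander, loose. Origin at the centre of its underside.
- packer: black plastic block 60 x 45 x 25 mm (it will go under the pipe's foot later, by someone else); bystander, loose. Origin at the centre of its underside.
- screwdriver: screwdriver with a black handle, lying; bystander, loose.

How it is judged:
On the way, in this order (a step that is already met when the one before it is completed fails the run):
1. the jack stands flat on the bench with its saddle centred under the lift pad, the pipe still resting in its cradle (horizontal distance between jack_saddle and lift_pad below 0.012 m and height (world z) of jack below 0.004 m and angle between jack's own z axis and vertical below 0.05 rad and z of pipe_foot in the frame of cradle_top below 0.002 m), for 0.3 s.
2. the jack has taken the pipe's weight and the foot has left the cradle (z of pipe_foot in the frame of cradle_top above 0.003 m and contact force between jack and grow_pipe above 3 N and horizontal distance between jack_saddle and lift_pad below 0.014 m), for 0.1 s.
At the end, for the whole second after the job is handed in: Foot 15 to 35 mm clear of the cradle; handle held over 0.48 rad by the robot (over 1.5 N on the jack); pipe on the jack with over 4 N, pad within 14 mm of the saddle centre; jack flat on the bench (4 mm, 0.05 rad); pipe still and untouched by the robot (z of pipe_foot in the frame of cradle_top between 0.015 and 0.035 m and value of joint jack_handle above 0.48 rad and contact force between any of the fingers, the arm and jack above 1.5 N and contact force between jack and grow_pipe above 4 N and horizontal distance between jack_saddle and lift_pad below 0.014 m and height (world z) of jack below 0.004 m and angle between jack's own z axis and vertical below 0.05 rad and contact force between each of the fingers, the arm and grow_pipe below 0.3 N and angular speed of grow_pipe below 0.05 rad/s); the arm keeps its last pose, push and grip.
It fails at once if the pipe is jolted or rammed by the jack (over 30 N between them) (contact force between jack and grow_pipe above 30 N).
It fails at once if the robot pushes on the pipe (over 8 N) (contact force between any of the fingers, the arm and grow_pipe above 8 N).
It fails at once if a bystander is moved more than 30 mm (distance of any of net_pot_a, net_pot_b, feed_bottle, sample_jar, spare_cap, packer, screwdriver from where it was at the start of the episode above 0.03 m).
It also fails if it takes over 72 s, if anything falls off the work surface, if the arm or the gripper's body presses on something with over 40 N, if the wrist force passes 120 N, or if a joint passes its speed limit or range.

## Working session

There is one attempt and no reset: what is moved stays moved. The work goes in short steps, Python scripts to look and compute and a tool call to move; the robot and the scene stay as the last step left them, time stands still between calls to the robot, and variables do not carry over. Pictures are saved under pics/ and viewed, and the job is handed in when it is done.

Besides the shell and the picture viewer there is one more tool, called by a JSON object that holds its "fn" and its "kwargs", one argument or row to a line. move_arm: Moves the arm, as the interface text tells. Its arguments: {"type":"object","properties":{"motion":{"type":"array","items":{"type":"array","items":{"type":"array","items":{"type":"number"}}}},"gripper":{"type":"number"}},"required":["motion"]}

```bash
mkdir -p pics; cat > h.py <<'E'
import numpy as np, cv2
from workcell import r, read_camera, order
def snap(name,fn):
    s=r.read_state(); c=read_camera(name); cv2.imwrite('pics/'+fn+'.png',c['img'][:,:,::-1])
    np.savez('pics/'+fn+'.npz',**{k:v for k,v in c.items()},ee=s['ee_pos'],rot=s['tool_rot']); return c
def load(fn): return dict(np.load('pics/'+fn+'.npz'))
def pt(c,u,v,z=None):
    z=z if z is not None else c['range_z'][int(v),int(u)]
    p=np.array([(u-c['cx'])/c['fx']*z,(v-c['cy'])/c['fy']*z,z])
    if 'R' in c: return c['R'].T@(p-c['t'])
    q=c['hand_eye']@np.r_[p,1]; return c['rot']@q[:3]+c['ee']
def cloud(c):
    v,u=np.mgrid[0:384,0:512]; z=c['range_z']
    p=np.stack([(u-c['cx'])/c['fx']*z,(v-c['cy'])/c['fy']*z,z],-1)
    if 'R' in c: w=(p-c['t'])@c['R']
    else:
        H=c['hand_eye']; w=(p@H[:3,:3].T+H[:3,3])@c['rot'].T+c['ee']
    w[z==0]=np.nan; return w
E
python3 - <<'E'
from h import *
for n in ['scene','side','wrist']: snap(n,n+'0')
print(r.read_state())
for n in ['scene','side']:
    c=load(n+'0'); print(n,-c['R'].T@c['t'],c['R'][2],c['fx'])
E
```

```text
{'clock': 0.15, 'qpos': array([-2.15313718e-01,  3.81054018e-01,  1.29802124e+00, -4.78158171e-06,
        1.46360807e+00, -2.15289554e-01]), 'dq': array([ 0.00087608, -0.00109567, -0.00294541,  0.00122506,  0.00061628,
       -0.00045225]), 'effort': array([ 2.75231861e-03, -4.38084304e+01, -2.24613369e+01,  7.13452022e-02,
        3.43442336e-02, -8.91773107e-05]), 'ee_pos': array([5.49791251e-01, 3.45569253e-05, 2.38294810e-01]), 'tool_rot': array([[-1.06650457e-03,  9.99999431e-01, -2.37722995e-05],
       [ 2.28382213e-04, -2.35287416e-05, -9.99999974e-01],
       [-9.99999405e-01, -1.06650997e-03, -2.28356990e-04]]), 'ft_force': array([-0.31896024, -0.45518543,  1.21104796]), 'moment': array([ 0.02008449, -0.03422439, -0.03811265]), 'width': 0.08791416070094923}
scene [ 1.27288072 -0.12839409  1.15118404] [-0.52550854  0.1307834  -0.8406762 ] 448.3845896632855
side [0.14940475 0.83656494 0.95315667] [ 0.37746996 -0.65299811 -0.6565896 ] 410.92499120404824
```

View pics/scene0.png

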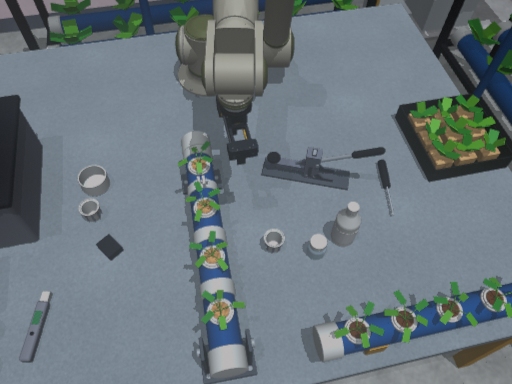

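View pics/side0.png

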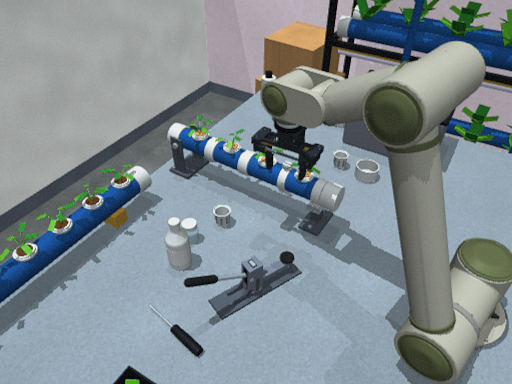

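View pics/wrist0.png

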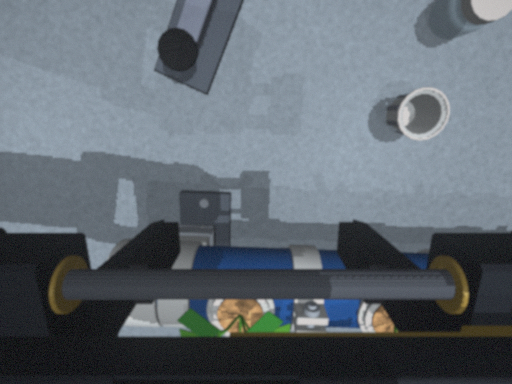

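```bash
python3 - <<'E'
from h import *
for n,(a,b,c0,d) in {'scene0':(120,210,170,400),'side0':(130,330,170,350)}.items():
    c=load(n); im=c['img'][a:b,c0:d,::-1]; k=min(800/(d-c0),600/(b-a)); cv2.imwrite('pics/'+n+'crop.png',cv2.resize(im,None,fx=k,fy=k,interpolation=cv2.INTER_CUBIC)); print(n,k)
    w=cloud(c)
E
```

```text
scene0 3.4782608695652173
side0 3.0
```

View pics/scene0crop.png

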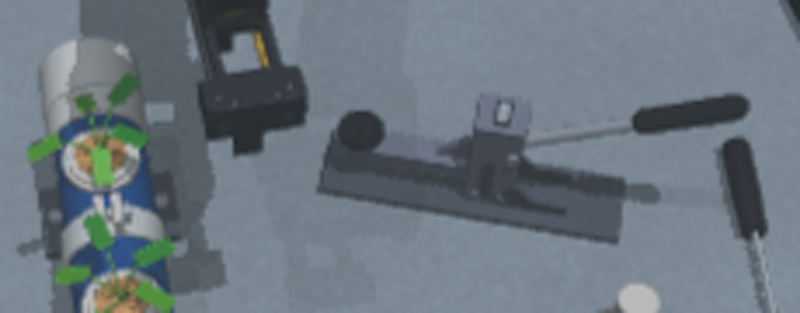

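View pics/side0crop.png

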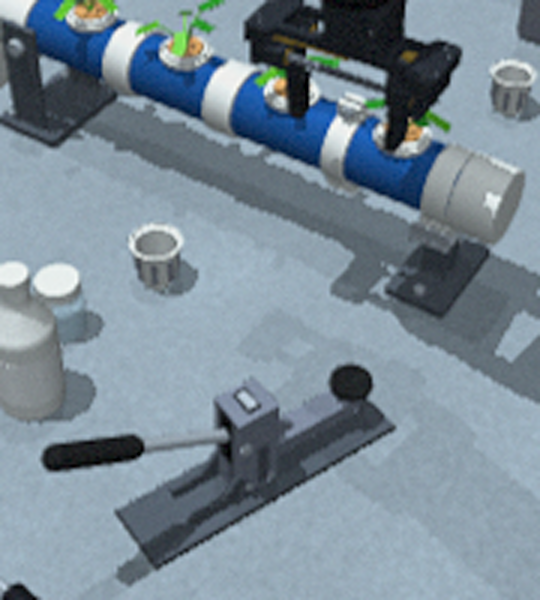

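```bash
python3 - <<'E'
from h import *
S=load('scene0');D=load('side0')
for n,c,u,v in [('saddle s',S,273.8,157.7),('hous s',S,314.3,151.6),('ears s',S,203,180),('sad d',D,170+351/3,130+383/3),('hous d',D,170+246/3,130+400/3),('ears d',D,170+352/3,130+103/3),('plate corner',D,170+392/3,130+425/3)]:
    print(n,pt(c,round(u),round(v)).round(4))
for nm,c in [('S',S),('D',D)]:
    w=cloud(c); im=c['img'].astype(int)
    box=(w[...,0]>.3)&(w[...,0]<.75)&(w[...,1]>.08)&(w[...,1]<.42)
    m=box&(w[...,2]>.104)&(w[...,2]<.116); 
    print(nm,'z 104-116 n',m.sum(),np.nanmedian(w[m],0).round(4), np.nanmin(w[m],0).round(3),np.nanmax(w[m],0).round(3))
    m=box&(w[...,2]>.052)&(w[...,2]<.064)&(im.max(-1)<60)
    print('sad',m.sum(),np.nanmedian(w[m],0).round(4),np.nanmin(w[m],0).round(3),np.nanmax(w[m],0).round(3))
E
```

```text
saddle s [0.4702 0.1275 0.0541]
hous s [0.513  0.2358 0.1084]
ears s [ 0.5991 -0.102   0.1876]
sad d [0.459  0.1351 0.0547]
hous d [0.51   0.242  0.1114]
ears d [ 0.5939 -0.1065  0.1799]
plate corner [ 0.4198  0.1142 -0.0051]
S z 104-116 n 212 [0.5249 0.2393 0.1079] [0.491 0.212 0.104] [0.749 0.323 0.116]
sad 92 [0.4675 0.1247 0.0552] [0.446 0.108 0.052] [0.487 0.142 0.062]
D z 104-116 n 351 [0.5248 0.2556 0.108 ] [0.485 0.215 0.104] [0.749 0.332 0.116]
sad 139 [0.4629 0.1351 0.055 ] [0.442 0.113 0.052] [0.529 0.267 0.061]
```

```bash
python3 - <<'E'
from h import *
S=load('scene0');D=load('side0')
for nm,c in [('S',S),('D',D)]:
    w=cloud(c); im=c['img'].astype(int)
    blue=(im[...,2]>im[...,0]+50)&(w[...,0]>.45)&(w[...,0]<1.1)&(w[...,1]>-.3)&(w[...,1]<.05)&(w[...,2]<.19)
    P=w[blue]
    # fit cylinder r=.0375
    from scipy.optimize import least_squares
    def f(p):
        d=np.array([1,p[2],p[3]]);d/=np.linalg.norm(d)
        q=P-np.array([.6,p[0],p[1]]); return np.linalg.norm(q-np.outer(q@d,d),axis=1)-.0375
    s=least_squares(f,[-.1,.127,0,0],loss='soft_l1',f_scale=.002); print(nm,blue.sum(),s.x.round(4),np.abs(s.fun).mean())
    # plate fit via z<.01 dark? housing top
for n,c,u,v in [('pot',S,274,236),('bottle',S,352,210),('jar',S,318,242),('bottle d',D,174,225),('jar d',D,188,225),('pot d',D,222,212),('sd',S,385,175)]:
    print(n,pt(c,u,v).round(3))
c=S;im=c['img'][160:230,175:235,::-1];cv2.imwrite('pics/ear.png',cv2.resize(im,None,fx=8,fy=8,interpolation=cv2.INTER_CUBIC))
E
```

```text
S 1487 [-0.1074  0.1267 -0.0365  0.0018] 0.001186418607262304
D 1782 [-0.1029  0.1261 -0.0372 -0.0015] 0.001797619938100935
pot [0.718 0.067 0.026]
bottle [0.757 0.256 0.167]
jar [0.781 0.172 0.069]
bottle d [0.733 0.278 0.167]
jar d [0.771 0.185 0.066]
pot d [0.744 0.048 0.023]
sd [0.583 0.455 0.023]
```

View pics/ear.png

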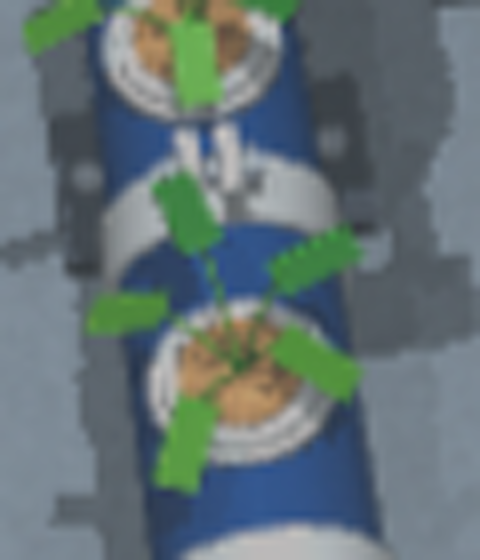

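{"fn": "move_arm", "kwargs": {
  "motion": [
    [[0,10,20,0],[0,20,40,0],[0,40,60,0],[0,70,70,0],[0,100,70,-7],[0,130,70,-14],[0,140,70,-20],[0,140,70,-20]]
  ]
}}

```text
clock: 0.82
ee_pos: [0.5496, 0.1422, 0.3084]
tool_rot: [[-0.001, 0.94, -0.343], [0.0, -0.343, -0.94], [-1.0, -0.001, -0.0]]
ft_force: [-0.0, 0.4, -0.6]
width: 0.0881
```

```bash
python3 - <<'E'
from h import *
c=snap('wrist','wrist1')
snap('scene','scene1');snap('side','side1')
c=load('scene1');im=c['img'][165:195,185:225,::-1];a=cv2.resize(im,None,fx=14,fy=14,interpolation=cv2.INTER_CUBIC)
cv2.imwrite('pics/ear_s.png',a)
c=load('side1');im=c['img'][150:200,260:320,::-1];cv2.imwrite('pics/ear_d.png',cv2.resize(im,None,fx=10,fy=10,interpolation=cv2.INTER_CUBIC))
E
```

```text
(no output)
```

View pics/wrist1.png

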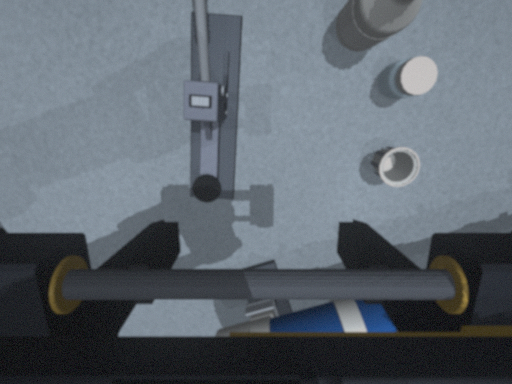

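View pics/ear_s.png

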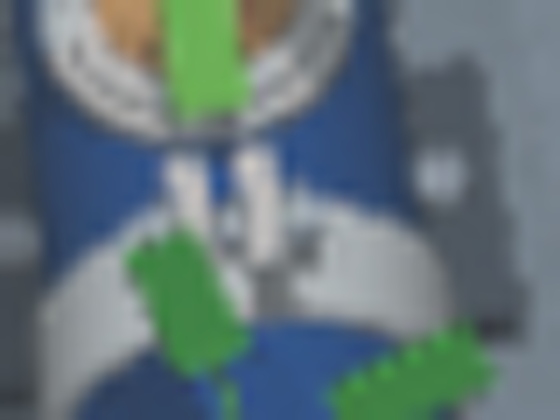

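View pics/ear_d.png

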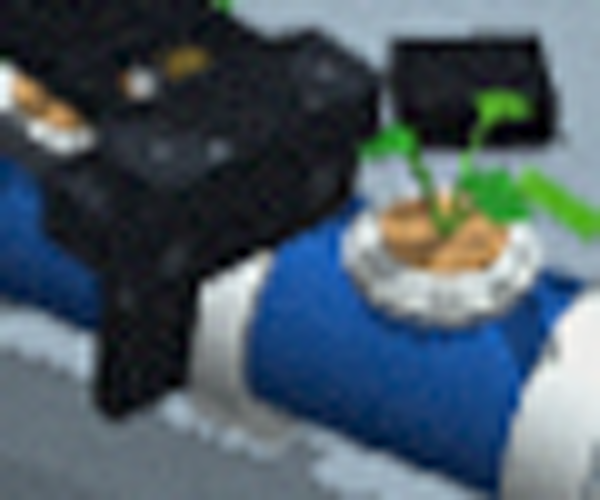

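```bash
python3 - <<'E'
from h import *
for n in ['scene0','scene1','side0']:
    c=load(n);w=cloud(c);im=c['img'].astype(int)
    y0={'s':-.105}.get('s')
    hull=(w[...,0]>.5)&(w[...,0]<.68)&(np.abs(w[...,1]+.105)<.045)&(w[...,2]>.11)&(w[...,2]<.172)
    white=hull&(im.min(-1)>90)&(im.max(-1)-im.min(-1)<40)
    d=np.array([1,-.037]);d/=np.hypot(*d)
    s=w[...,0]*d[0]+(w[...,1]+.105)*d[1]
    h,e=np.histogram(s[white],np.arange(.5,.68,.004)); print(n,list(zip(e.round(3),h)))
    ear=(w[...,2]>.176)&(w[...,2]<.192)&(np.abs(w[...,1]+.105)<.03)&(w[...,0]>.56)&(w[...,0]<.63)&(im.max(-1)-im.min(-1)<40)
    print('ear',ear.sum(),np.c_[w[ear],np.argwhere(ear)].round(3)[:40])
c=load('wrist0');im=c['img'][270:340,250:410,::-1];cv2.imwrite('pics/ear_w.png',cv2.resize(im,None,fx=5,fy=5,interpolation=cv2.INTER_CUBIC))
c=load('wrist1');im=c['img'][0:210,150:270,::-1];cv2.imwrite('pics/jack_w.png',cv2.resize(im,None,fx=2.85,fy=2.85,interpolation=cv2.INTER_CUBIC))
E
```

```text
scene0 [(np.float64(0.5), np.int64(3)), (np.float64(0.504), np.int64(6)), (np.float64(0.508), np.int64(8)), (np.float64(0.512), np.int64(3)), (np.float64(0.516), np.int64(1)), (np.float64(0.52), np.int64(3)), (np.float64(0.524), np.int64(5)), (np.float64(0.528), np.int64(10)), (np.float64(0.532), np.int64(7)), (np.float64(0.536), np.int64(7)), (np.float64(0.54), np.int64(8)), (np.float64(0.544), np.int64(8)), (np.float64(0.548), np.int64(16)), (np.float64(0.552), np.int64(15)), (np.float64(0.556), np.int64(13)), (np.float64(0.56), np.int64(15)), (np.float64(0.564), np.int64(3)), (np.float64(0.568), np.int64(3)), (np.float64(0.572), np.int64(3)), (np.float64(0.576), np.int64(7)), (np.float64(0.58), np.int64(7)), (np.float64(0.584), np.int64(23)), (np.float64(0.588), np.int64(16)), (np.float64(0.592), np.int64(23)), (np.float64(0.596), np.int64(21)), (np.float64(0.6), np.int64(32)), (np.float64(0.604), np.int64(27)), (np.float64(0.608), np.int64(5)), (np.float64(0.612), np.int64(0)), (np.float64(0.616), np.int64(0)), (np.float64(0.62), np.int64(0)), (np.float64(0.624), np.int64(0)), (n
[... 9198 characters left out ...]
 2.86e+02]
 [ 5.89e-01 -9.70e-02  1.84e-01  1.65e+02  2.87e+02]
 [ 5.87e-01 -9.90e-02  1.84e-01  1.65e+02  2.88e+02]
 [ 5.85e-01 -1.03e-01  1.81e-01  1.65e+02  2.89e+02]
 [ 5.82e-01 -1.04e-01  1.82e-01  1.65e+02  2.90e+02]
 [ 5.79e-01 -1.05e-01  1.83e-01  1.65e+02  2.91e+02]
 [ 6.00e-01 -9.20e-02  1.79e-01  1.66e+02  2.83e+02]
 [ 5.96e-01 -8.90e-02  1.82e-01  1.66e+02  2.84e+02]
 [ 5.92e-01 -8.90e-02  1.84e-01  1.66e+02  2.85e+02]
 [ 5.88e-01 -8.80e-02  1.86e-01  1.66e+02  2.86e+02]
 [ 5.84e-01 -9.30e-02  1.84e-01  1.66e+02  2.88e+02]
 [ 5.80e-01 -9.30e-02  1.86e-01  1.66e+02  2.89e+02]
 [ 5.79e-01 -9.80e-02  1.83e-01  1.66e+02  2.90e+02]
 [ 5.79e-01 -1.05e-01  1.79e-01  1.66e+02  2.91e+02]]
```

View pics/ear_w.png

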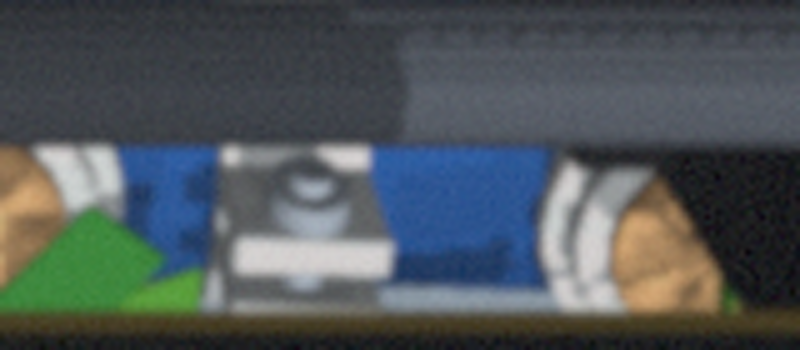

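View pics/jack_w.png

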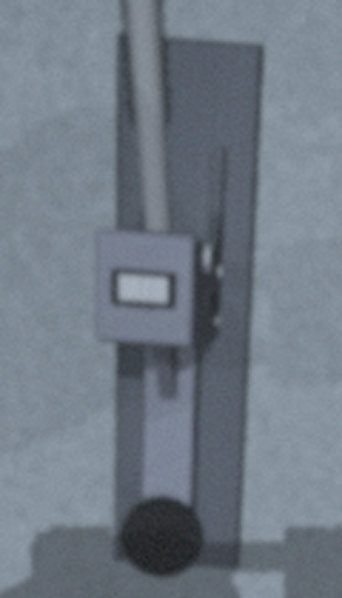

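```bash
cat >> h.py <<'E'
def atz(c,u,v,zw):
    o=pt(c,u,v,0.0); d=pt(c,u,v,1.0)-o; return o+d*(zw-o[2])/d[2]
E
python3 - <<'E'
from h import *
w0=load('wrist0');w1=load('wrist1');S=load('scene0')
print('ear wrist0',[atz(w0,u,v,.186).round(4) for u,v in [(297,321),(329,321),(294,301),(324,301)]], atz(w0,311,311,.186))
f=lambda x,y:(150+x/2.85,y/2.85)
h=atz(w1,*f(146,287),.110); s=atz(w1,*f(161,536),.058)
print('h',h,'s',s,np.linalg.norm((h-s)[:2]),np.degrees(np.arctan2(*(s-h)[1::-1])))
P=[atz(w1,*f(*q),.006) for q in [(122,38),(263,45),(116,560),(240,568)]]
for p in P: print(p.round(4), pt(w1,*[round(a) for a in (0,0)])[2] if 0 else '')
b=(P[0]+P[1])/2;fr=(P[2]+P[3])/2;print(np.linalg.norm(b-fr),np.linalg.norm(P[0]-P[1]),np.linalg.norm(P[2]-P[3]),np.degrees(np.arctan2(*(fr-b)[1::-1])), 'origin',b+(fr-b)*120/270,'sad',b+(fr-b)*240/270)
for n,q,zt in [('h',(146,320),.11),('s',(161,536),.058),('bench',(300,300),0)]:
    u,v=f(*q); print(n,pt(w1,round(u),round(v)))
W=cloud(w1); z=W[...,2]; m=(z>.1)&(z<.12); m[:, :170]=0; m[:,240:]=0; m[:70]=0; m[130:]=0
p=W[m];print('housing cloud',m.sum(),p.min(0),p.max(0),p.mean(0))
E
```

```text
ear wrist0 [array([ 0.5816, -0.1005,  0.186 ]), array([ 0.608 , -0.1005,  0.186 ]), array([ 0.5785, -0.0813,  0.186 ]), array([ 0.6027, -0.0812,  0.186 ])] [ 0.5927035  -0.09074879  0.186     ]
h [0.51425631 0.2373854  0.11      ] s [0.46514556 0.12866894 0.058     ] 0.11929431753262074 -114.31023486584765
[0.5312 0.3581 0.006 ] 
[0.5948 0.3316 0.006 ] 
[0.421  0.1142 0.006 ] 
[0.4864 0.0852 0.006 ] 
0.2684338718748471 0.06893837441871951 0.07154399155227964 -114.02196421159269 origin [0.51440419 0.23586648 0.006     ] sad [0.46583713 0.12689551 0.006     ]
h [0.509003   0.22589762 0.10970809]
s [0.464317   0.12886328 0.05725527]
bench [ 5.70088632e-01  2.13444241e-01 -2.05926632e-04]
housing cloud 1407 [0.4874475  0.21045016 0.10031912] [0.53960989 0.26481499 0.11401255] [0.514223   0.23767697 0.10978914]
```

{"fn": "move_arm", "kwargs": {
  "motion": [
    [[-10,25,-20,-2],[-20,55,-45,-4],[-30,80,-75,-4],[-35,96,-110,-4],[-35,96,-140,-4],[-35,96,-155,-4],[-35,96,-155,-4],[-35,96,-155,-4]]
  ]
}}

```text
clock: 1.63
ee_pos: [0.5154, 0.235, 0.1538]
tool_rot: [[-0.001, 0.914, -0.407], [-0.0, -0.407, -0.914], [-1.0, -0.001, 0.001]]
ft_force: [1.1, -0.1, -0.2]
width: 0.0879
```

```bash
python3 - <<'E'
from h import *
s=r.read_state(); print(s['ee_pos'],np.degrees(np.arctan2(s['tool_rot'][1,1],s['tool_rot'][0,1])))
c=snap('side','side2'); cv2.imwrite('pics/side2c.png',cv2.resize(c['img'][150:350,150:350,::-1],None,fx=3,fy=3))
E
```

```text
[0.5153812  0.23503847 0.15384344] -23.987566199859362
```

View pics/side2c.png

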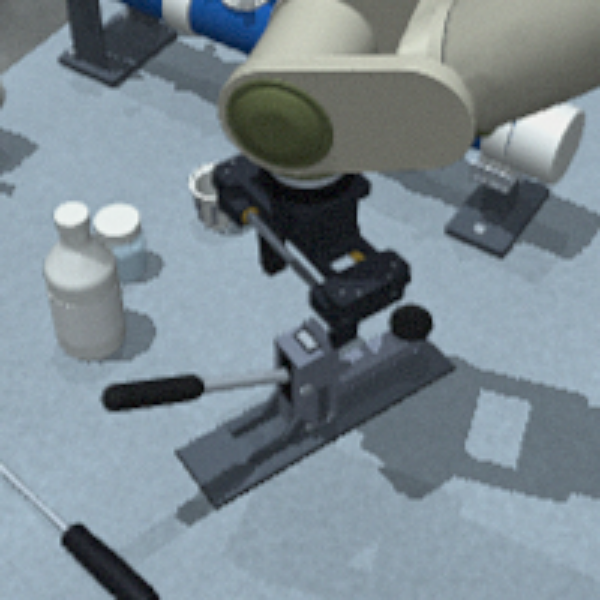

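{"fn": "move_arm", "kwargs": {
  "motion": [
    [[-1,2,-30,0],[-1,2,-60,0],[-1,2,-78,0],[-1,2,-83,0],[-1,2,-83,0],[-1,2,-83,0]]
  ]
}}

```text
clock: 2.18
ee_pos: [0.5151, 0.2379, 0.0725]
tool_rot: [[0.003, 0.913, -0.407], [0.001, -0.407, -0.913], [-1.0, 0.002, -0.002]]
ft_force: [-0.4, -0.1, 0.8]
width: 0.0881
```

{"fn": "move_arm", "kwargs": {
  "motion": [
    [[0,0,0,0],[0,0,0,0],[0,0,0,0],[0,0,0,0],[0,0,0,0],[0,0,0,0],[0,0,0,0],[0,0,0,0]]
  ],
  "gripper": -1
}}

```text
clock: 2.85
ee_pos: [0.5135, 0.2382, 0.0707]
tool_rot: [[-0.001, 0.914, -0.407], [0.0, -0.407, -0.914], [-1.0, -0.001, 0.0]]
ft_force: [-2.1, -0.2, 2.2]
width: 0.0396
```

```bash
python3 - <<'E'
from h import *
c=snap('wrist','wrist3'); 
E
```

```text
(no output)
```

View pics/wrist3.png

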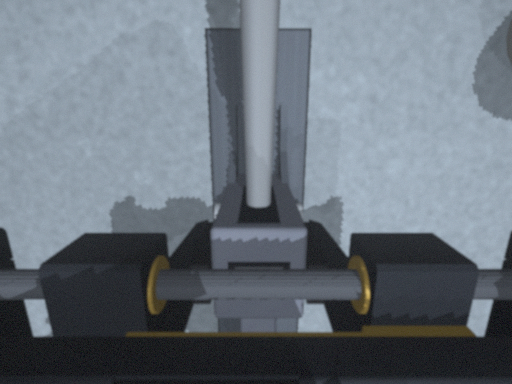

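{"fn": "move_arm", "kwargs": {
  "motion": [
    [[0,0,3,0],[0,0,8,0],[6,-6,10,2],[20,-18,10,6],[36,-33,10,10],[52,-48,10,14],[68,-63,10,18],[79,-73,10,21],[84,-78,10,22],[84,-78,10,22]]
  ]
}}

```text
clock: 3.73
ee_pos: [0.5988, 0.1585, 0.08]
tool_rot: [[-0.001, 0.999, -0.036], [-0.001, -0.036, -0.999], [-1.0, -0.001, 0.001]]
ft_force: [0.5, -0.6, -8.4]
width: 0.0399
```

```bash
python3 - <<'E'
from h import *
s=r.read_state(); print(s['ee_pos'],np.degrees(np.arctan2(s['tool_rot'][1,1],s['tool_rot'][0,1])),s['ft_force'],s['moment'])
snap('scene','scene4')
c=snap('side','side4'); cv2.imwrite('pics/side4c.png',cv2.resize(c['img'][100:350,150:400,::-1],None,fx=2.4,fy=2.4))
E
```

```text
[0.59880105 0.15845207 0.08003162] -2.0699547826579736 [ 0.53011827 -0.57720889 -8.44660913] [ 0.08545764  0.01074657 -0.02195193]
```

View pics/side4c.png

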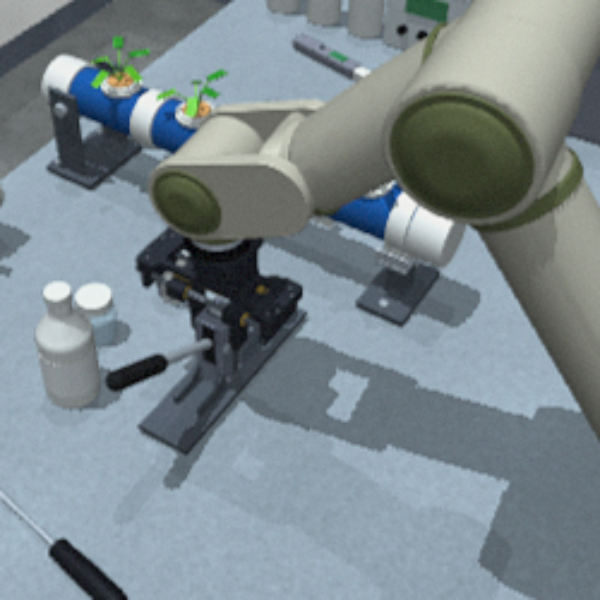

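View pics/scene4.png

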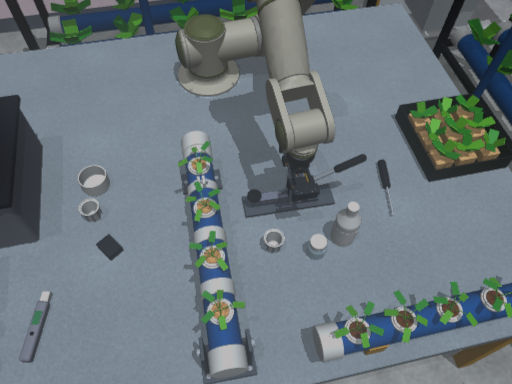

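```bash
python3 - <<'E'
from h import *
for n,box in [('scene4',None),('side4',None)]:
    c=load(n);w=cloud(c);im=c['img'].astype(int)
    m=(im.max(-1)<70)&(np.abs(w[...,0]-.595)<.03)&(np.abs(w[...,1]-.038)<.03)&(w[...,2]>.055)&(w[...,2]<.075)
    P=w[m];print(n,m.sum(),P.min(0).round(4),P.max(0).round(4),P.mean(0).round(4))
c=load('scene4');cv2.imwrite('pics/s4c.png',cv2.resize(c['img'][170:220,180:280,::-1],None,fx=8,fy=8,interpolation=cv2.INTER_CUBIC))
c=load('wrist0');print(c['ee'])
E
```

```text
scene4 138 [0.576  0.0169 0.058 ] [0.6182 0.0553 0.0705] [0.5978 0.0358 0.0641]
side4 11 [0.5877 0.0244 0.0607] [0.6052 0.0353 0.067 ] [0.5961 0.0284 0.0644]
[5.49764044e-01 5.99757323e-05 2.38240209e-01]
```

View pics/s4c.png

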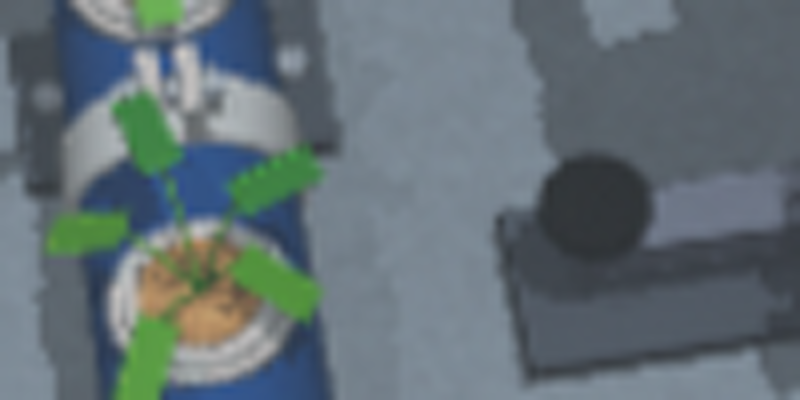

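{"fn": "move_arm", "kwargs": {
  "motion": [
    [[0,-8,-3,0],[0,-25,-5,0],[0,-45,-5,0],[-1,-65,-5,0],[-1,-85,-5,0],[-1,-105,-5,0],[-2,-122,-5,0],[-2,-135,-5,0],[-2,-142,-5,0],[-2,-143.5,-5,0]]
  ]
}}

```text
clock: 4.67
ee_pos: [0.5959, 0.0156, 0.0757]
tool_rot: [[-0.0, 0.999, -0.036], [-0.0, -0.036, -0.999], [-1.0, -0.0, 0.0]]
ft_force: [0.2, 1.0, -8.7]
width: 0.0398
```

```bash
python3 - <<'E'
from h import *
s=r.read_state(); print(s['ee_pos'],np.degrees(np.arctan2(s['tool_rot'][1,1],s['tool_rot'][0,1])),s['ft_force'],s['moment'])
c=snap('scene','scene5');cv2.imwrite('pics/scene5c.png',cv2.resize(c['img'][130:230,170:330,::-1],None,fx=5,fy=5,interpolation=cv2.INTER_CUBIC))
c=snap('side','side5'); cv2.imwrite('pics/side5c.png',cv2.resize(c['img'][120:270,200:400,::-1],None,fx=4,fy=4,interpolation=cv2.INTER_CUBIC))
E
```

```text
[0.59585181 0.0156009  0.07571457] -2.062033969545387 [ 0.16363621  1.02580549 -8.68169268] [ 0.09266996 -0.05283329  0.01396089]
```

View pics/side5c.png

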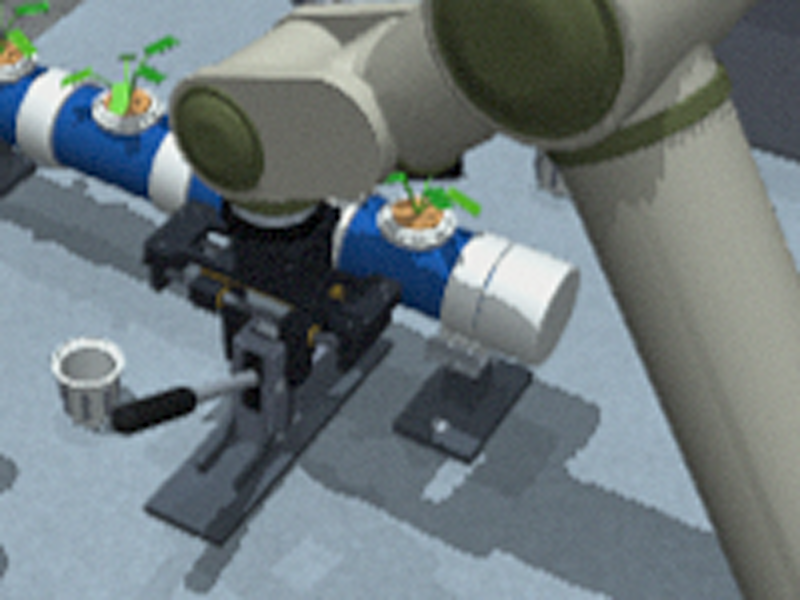

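View pics/scene5c.png

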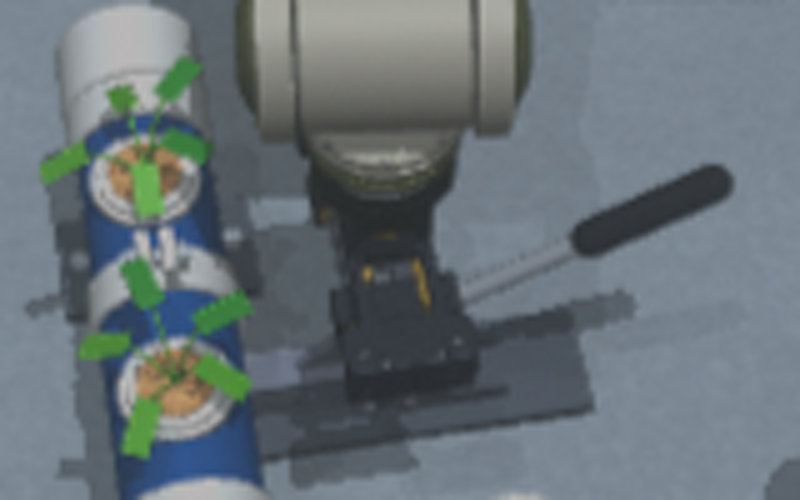

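{"fn": "move_arm", "kwargs": {
  "motion": [
    [[1,-1,-2,0],[1,-1,-4,0],[1,-1,-5,0],[1,-1,-5.5,0],[1,-1,-5.5,0]]
  ]
}}

```text
clock: 5.18
ee_pos: [0.5969, 0.0162, 0.0707]
tool_rot: [[0.0, 0.999, -0.034], [0.001, -0.034, -0.999], [-1.0, 0.0, -0.001]]
ft_force: [-3.5, 4.0, -0.9]
width: 0.0396
```

{"fn": "move_arm", "kwargs": {
  "motion": [
    [[0,0,0,0],[0,0,0,0],[0,0,0,0],[0,0,0,0],[0,0,0,0],[0,0,0,0]]
  ],
  "gripper": 1
}}

```text
clock: 5.68
ee_pos: [0.5971, 0.0154, 0.0704]
tool_rot: [[0.001, 0.999, -0.035], [-0.0, -0.035, -0.999], [-1.0, 0.001, 0.0]]
ft_force: [0.4, -0.1, -0.7]
width: 0.0777
```

{"fn": "move_arm", "kwargs": {
  "motion": [
    [[0,0,10,0],[0,0,35,0],[0,0,70,0],[0,0,110,0],[0,0,150,0],[0,-15,185,0],[0,-45,210,0],[0,-80,225,0],[0,-110,225,0],[0,-120,225,0]]
  ]
}}

```text
clock: 6.52
ee_pos: [0.5968, -0.108, 0.2968]
tool_rot: [[0.002, 0.999, -0.038], [-0.002, -0.038, -0.999], [-1.0, 0.002, 0.002]]
ft_force: [0.6, -0.5, 0.3]
width: 0.0883
```

{"fn": "move_arm", "kwargs": {
  "motion": [
    [[0,0,0,0],[0,0,0,0],[0,0,0,0]]
  ]
}}

```text
clock: 6.77
ee_pos: [0.5969, -0.1031, 0.2951]
tool_rot: [[-0.001, 0.999, -0.034], [0.001, -0.034, -0.999], [-1.0, -0.001, -0.001]]
ft_force: [0.1, -0.7, -0.6]
width: 0.0882
```

```bash
python3 - <<'E'
from h import *
c=snap('wrist','wrist6'); print(r.read_state()['ee_pos'])
c=snap('side','side6'); cv2.imwrite('pics/side6c.png',cv2.resize(c['img'][120:270,200:400,::-1],None,fx=4,fy=4,interpolation=cv2.INTER_CUBIC))
E
```

```text
[ 0.59694453 -0.10294762  0.29515024]
```

View pics/wrist6.png

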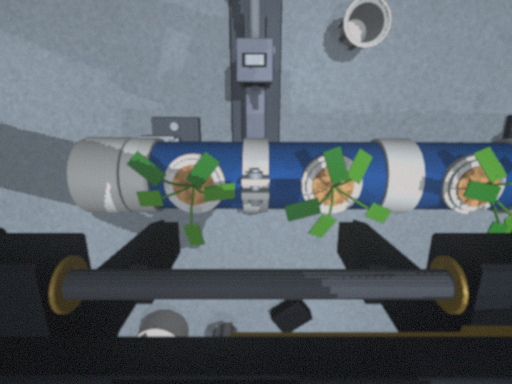

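View pics/side6c.png

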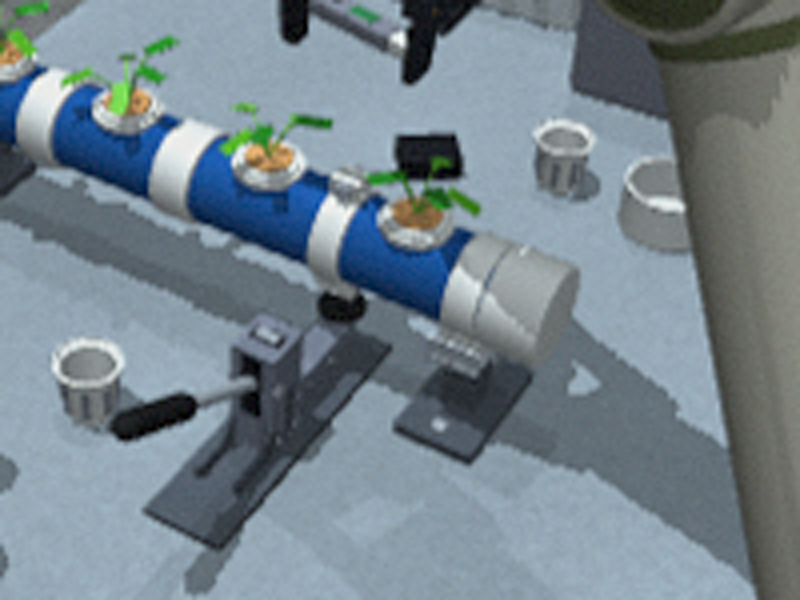

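Great view: ears near (255,180), housing top near (254,60), both in one wrist picture. Enlarge.

```bash
python3 - <<'E'
from h import *
c=load('wrist6');im=c['img'][30:220,200:310,::-1];cv2.imwrite('pics/w6c.png',cv2.resize(im,None,fx=3.15,fy=3.15,interpolation=cv2.INTER_CUBIC))
im=c['img'][130:220,220:290,::-1];cv2.imwrite('pics/w6d.png',cv2.resize(im,None,fx=6.6,fy=6.6,interpolation=cv2.INTER_CUBIC))
W=cloud(c);z=W[...,2]; m=(z>.1)&(z<.12); m[:, :225]=0; m[:,285:]=0; m[95:]=0;m[:38]=0
p=W[m];print('housing',m.sum(),p.mean(0),np.percentile(p,[2,98],axis=0))
im=c['img'].astype(int);b=(im[...,2]>im[...,0]+50);P=W[b&(z<.19)]
from scipy.optimize import least_squares
def f(p):
    d=np.array([1,p[2],p[3]]);d/=np.linalg.norm(d);q=P-np.array([.594,p[0],p[1]]);return np.linalg.norm(q-np.outer(q@d,d),axis=1)-.0375
s=least_squares(f,[-.1,.127,0,0],loss='soft_l1',f_scale=.002);print(s.x.round(4),np.abs(s.fun).mean())
E
```

```text
housing 1688 [0.59671298 0.01556577 0.10977619] [[ 0.57761649 -0.00639139  0.10714693]
 [ 0.61571032  0.03686377  0.11235269]]
[-0.1063  0.1288 -0.0374 -0.0007] 0.0004483052777748868
```

View pics/w6c.png

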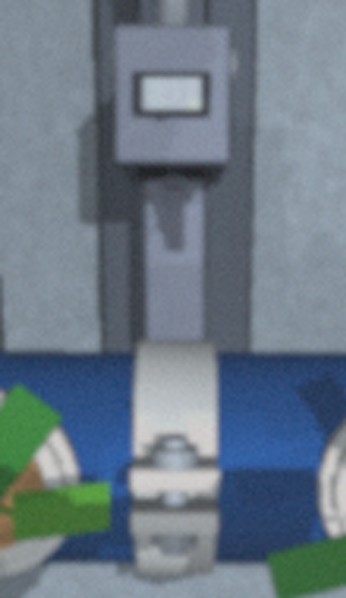

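View pics/w6d.png

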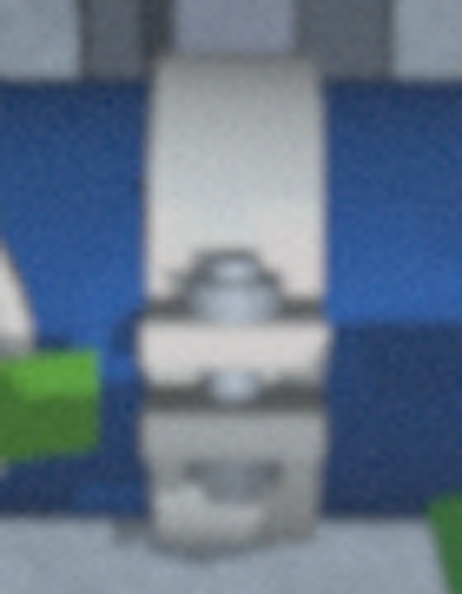

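```bash
python3 - <<'E'
from h import *
c=load('wrist6')
for u,v in [(255.6,190.3),(255.6,183.8),(255.6,196),(241.2,184),(270,184)]: print(atz(c,u,v,.187).round(4),pt(c,round(u),round(v)).round(4))
W=cloud(c);im=c['img'].astype(int);white=(im.min(-1)>110)&(W[...,2]>.15)&(W[...,2]<.172)&(W[...,0]>.56)&(W[...,0]<.63)&(W[...,1]>-.1)&(W[...,1]<-.07)&((im.max(-1)-im.min(-1))<40)
p=W[white];print(white.sum(),np.percentile(p,[2,50,98],axis=0))
h=np.array([.5967,.0156]);t=np.radians(-92.06);print('saddle',h+.12*np.array([np.cos(t),np.sin(t)]))
f=lambda x,y:(200+x/3.15,30+y/3.15)
a=atz(c,*f(100,330),.006);b=atz(c,*f(251,330),.006);a2=atz(c,*f(97,100),.006);b2=atz(c,*f(252,100),.006)
m1=(a+b)/2;m2=(a2+b2)/2;print(m1,m2,np.linalg.norm(a-b),np.degrees(np.arctan2(*(m1-m2)[1::-1])))
E
```

```text
[ 0.5942 -0.1072  0.187 ] [ 0.5945 -0.1078  0.184 ]
[ 0.5944 -0.101   0.187 ] [ 0.5948 -0.1011  0.1874]
[ 0.594  -0.1127  0.187 ] [ 0.5944 -0.1126  0.1876]
[ 0.5812 -0.1008  0.187 ] [ 0.5794 -0.1063  0.1655]
[ 0.6076 -0.1017  0.187 ] [ 0.6083 -0.1073  0.1655]
716 [[ 0.56137388 -0.09656716  0.15093409]
 [ 0.59348519 -0.08277293  0.16243173]
 [ 0.60700862 -0.07131381  0.1699978 ]]
saddle [ 0.59238648 -0.10432245]
[ 0.59380882 -0.07196757  0.006     ] [0.5970607  0.02940313 0.006     ] 0.07203831250233575 -91.8373656748983
```

{"fn": "move_arm", "kwargs": {
  "motion": [
    [[0,20,0,0],[1,55,0,0],[2,92,0,0],[3,130,0,0],[4,168,0,0],[5,205,-5,0],[6,240,-25,0],[6,268,-50,0],[6,282,-80,0],[6,283.5,-95,0]]
  ],
  "gripper": -1
}}

```text
clock: 7.7
ee_pos: [0.6009, 0.1831, 0.1968]
tool_rot: [[-0.005, 1.0, -0.03], [0.0, -0.03, -1.0], [-1.0, -0.005, -0.0]]
ft_force: [-0.5, 1.0, -0.1]
width: 0.0235
```

{"fn": "move_arm", "kwargs": {
  "motion": [
    [[0,0,0,0],[0,0,0,0],[0,0,0,0]]
  ]
}}

```text
clock: 7.95
ee_pos: [0.6034, 0.1791, 0.2019]
tool_rot: [[0.002, 0.999, -0.035], [0.0, -0.035, -0.999], [-1.0, 0.002, -0.0]]
ft_force: [0.5, -0.1, 0.6]
width: 0.0033
```

```bash
python3 - <<'E'
from h import *
s=r.read_state(); print(s['ee_pos'],s['ft_force'],s['width'])
c=snap('scene','scene7');cv2.imwrite('pics/scene7c.png',cv2.resize(c['img'][130:230,170:370,::-1],None,fx=4,fy=4,interpolation=cv2.INTER_CUBIC))
c=snap('side','side7'); cv2.imwrite('pics/side7c.png',cv2.resize(c['img'][120:270,170:370,::-1],None,fx=4,fy=4,interpolation=cv2.INTER_CUBIC))
E
```

```text
[0.603436   0.17909524 0.20185667] [ 0.52152775 -0.08548146  0.56314444] 0.0033217890653328575
```

View pics/side7c.png

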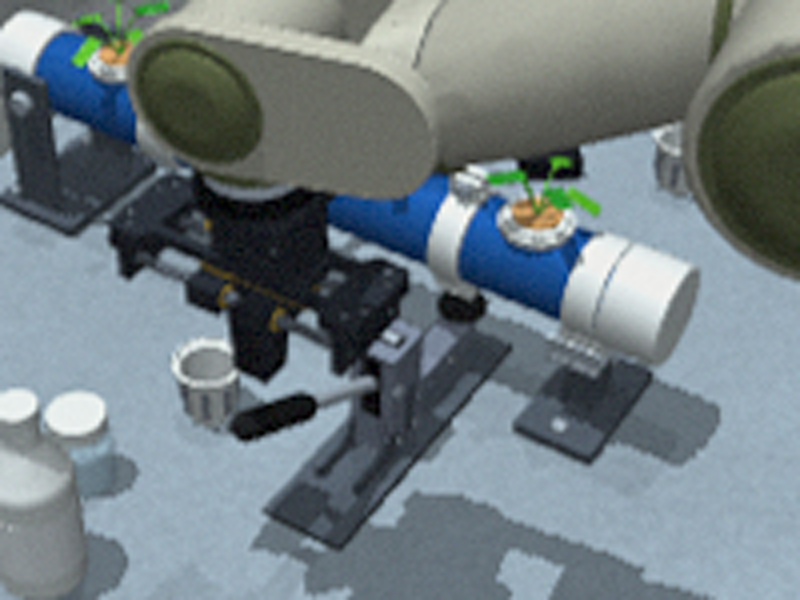

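View pics/scene7c.png

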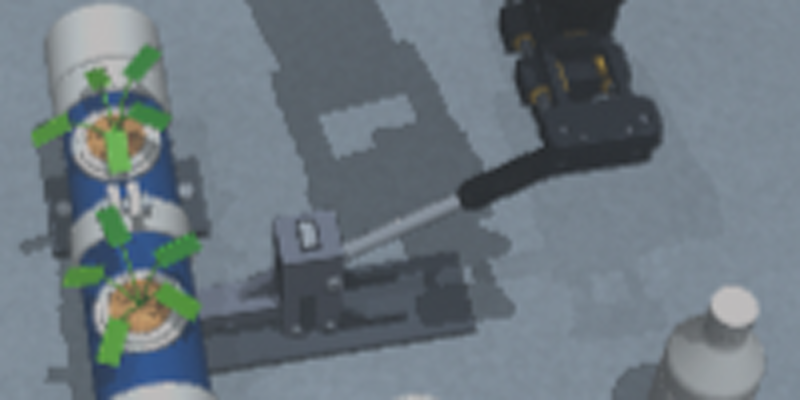

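{"fn": "move_arm", "kwargs": {
  "motion": [
    [[0,1,-6,0],[0,1,-14,0],[0,1,-20,0],[0,1,-24,0],[0,1,-28,0],[0,1,-32,0],[0,1,-36,0],[0,1,-40,0]]
  ]
}}

```text
clock: 8.72
ee_pos: [0.6031, 0.18, 0.1601]
tool_rot: [[0.001, 0.999, -0.035], [0.0, -0.035, -0.999], [-1.0, 0.001, -0.0]]
ft_force: [-0.5, 0.6, 1.7]
width: 0.0004
```

```bash
python3 - <<'E'
from h import *
s=r.read_state(); print(s['ee_pos'],s['ft_force'],s['width'])
c=snap('side','side8'); cv2.imwrite('pics/side8c.png',cv2.resize(c['img'][120:270,170:370,::-1],None,fx=4,fy=4,interpolation=cv2.INTER_CUBIC))
c=snap('wrist','wrist8')
E
```

```text
[0.60311549 0.18003835 0.16009204] [-0.49514005  0.56824544  1.6949371 ] 0.00042830439603653474
```

View pics/side8c.png

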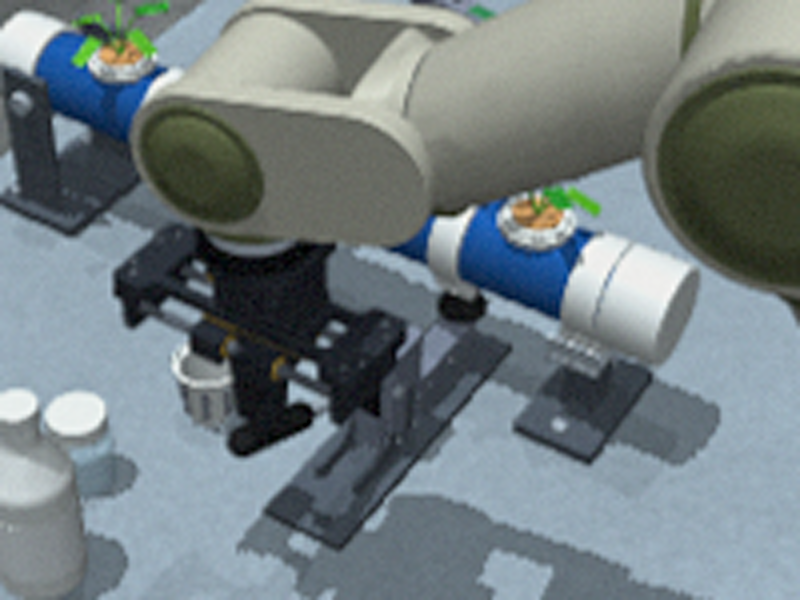

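View pics/wrist8.png

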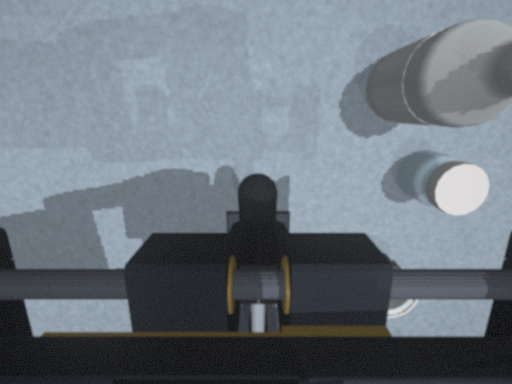

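{"fn": "move_arm", "kwargs": {
  "motion": [
    [[0,0,-5,0],[0,0,-10,0],[0,0,-15,0],[0,0,-20,0],[0,0,-25,0],[0,0,-30,0],[0,0,-35,0],[0,0,-40,0],[0,0,-45,0],[0,0,-50,0]]
  ]
}}

```text
clock: 9.65
ee_pos: [0.603, 0.1801, 0.1099]
tool_rot: [[0.0, 0.999, -0.035], [0.0, -0.035, -0.999], [-1.0, 0.0, -0.0]]
ft_force: [-0.5, 1.4, 4.2]
width: 0.0003
```

{"fn": "move_arm", "kwargs": {
  "motion": [
    [[0,0,-5,0],[0,0,-10,0],[0,0,-15,0],[0,0,-19,0],[0,0,-23,0],[0,0,-26,0],[0,0,-28,0],[0,0,-30,0]]
  ]
}}

```text
clock: 10.32
ee_pos: [0.6029, 0.1801, 0.0801]
tool_rot: [[-0.0, 0.999, -0.035], [0.0, -0.035, -0.999], [-1.0, -0.0, -0.0]]
ft_force: [-1.0, 3.0, 3.2]
width: 0.0003
```

{"fn": "move_arm", "kwargs": {
  "motion": [
    [[0,0,-1,0],[0,0,-1,0],[0,0,-1,0]]
  ]
}}

```text
clock: 10.57
ee_pos: [0.603, 0.1801, 0.0794]
tool_rot: [[0.0, 0.999, -0.035], [0.0, -0.035, -0.999], [-1.0, 0.0, -0.0]]
ft_force: [-0.3, 2.1, 3.6]
width: 0.0002
```

{"fn": "move_arm", "kwargs": {
  "motion": [
    [[0,0,-1,0],[0,0,-1,0],[0,0,-1,0]]
  ]
}}

```text
clock: 10.82
ee_pos: [0.603, 0.1801, 0.0787]
tool_rot: [[0.0, 0.999, -0.035], [0.0, -0.035, -0.999], [-1.0, 0.0, -0.0]]
ft_force: [-1.2, 1.7, 6.3]
width: 0.0006
```

{"fn": "move_arm", "kwargs": {
  "motion": [
    [[0,0,-1,0],[0,0,-1,0],[0,0,4,0],[0,0,14,0],[0,0,26,0],[0,0,38,0],[0,0,50,0],[0,0,62,0],[0,0,74,0],[0,0,84,0]]
  ]
}}

```text
clock: 11.65
ee_pos: [0.603, 0.1793, 0.1634]
tool_rot: [[0.0, 0.999, -0.035], [-0.001, -0.035, -0.999], [-1.0, 0.0, 0.001]]
ft_force: [1.2, -1.6, 0.4]
width: 0.0004
```

{"fn": "move_arm", "kwargs": {
  "motion": [
    [[0,0,6,0],[0,0,10,0],[0,0,14,0],[0,0,18,0],[0,0,20,0]]
  ]
}}

```text
clock: 12.07
ee_pos: [0.6029, 0.1801, 0.1823]
tool_rot: [[-0.0, 0.999, -0.035], [0.0, -0.035, -0.999], [-1.0, -0.0, -0.0]]
ft_force: [-0.7, 0.4, -0.0]
width: 0.0006
```

```bash
python3 - <<'E'
from h import *
s=r.read_state(); print(s['ee_pos'],s['ft_force'],s['width'])
c=snap('scene','scene9');cv2.imwrite('pics/scene9c.png',cv2.resize(c['img'][130:230,170:370,::-1],None,fx=4,fy=4,interpolation=cv2.INTER_CUBIC))
a=load('scene7')['img'];b=c['img']
def sh(x): return cv2.cvtColor(x[170:225,220:295],cv2.COLOR_RGB2GRAY).astype(np.float32)
print(cv2.phaseCorrelate(sh(a),sh(b)))
c=snap('side','side9'); cv2.imwrite('pics/side9c.png',cv2.resize(c['img'][120:270,170:370,::-1],None,fx=4,fy=4,interpolation=cv2.INTER_CUBIC))
E
```

```text
[0.60290021 0.18010162 0.182301  ] [-0.66138026  0.36336713 -0.03665292] 0.0006275390268685802
((0.5138702236189019, -0.20439135329441527), 0.8570507997936673)
```

View pics/side9c.png

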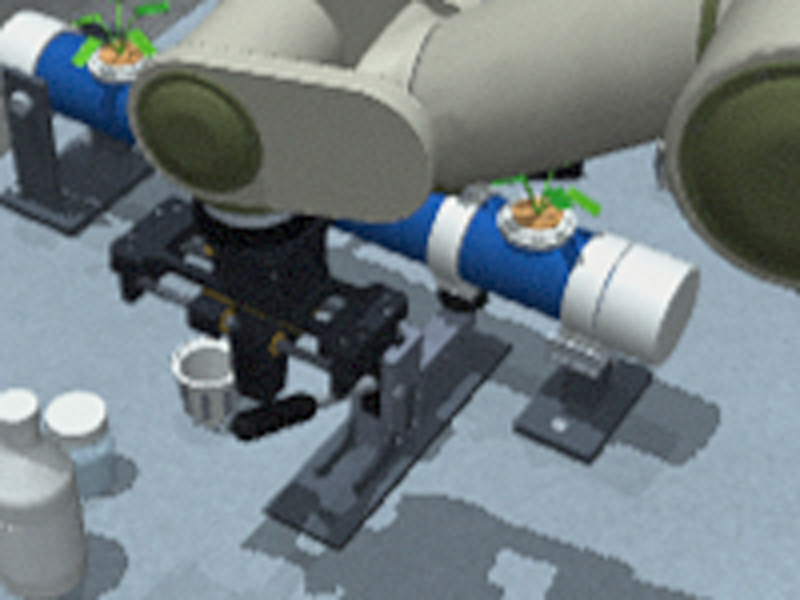

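View pics/scene9c.png

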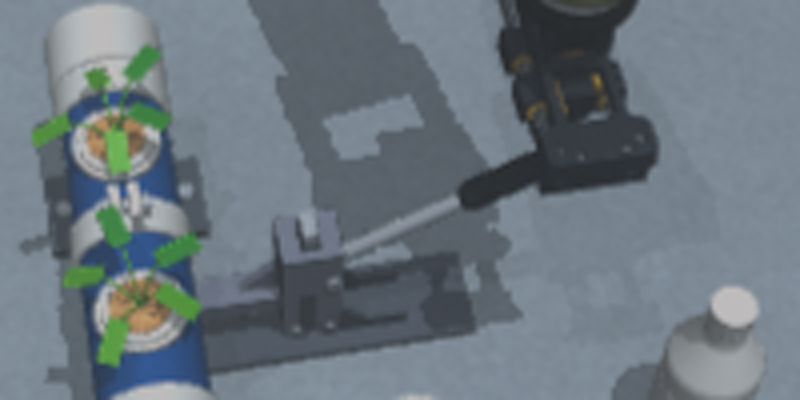

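{"fn": "move_arm", "kwargs": {
  "motion": [
    [[0,0,-4,0],[0,0,-8,0],[0,0,-12,0],[0,0,-16,0],[0,0,-20,0],[0,0,-24,0],[0,0,-28,0],[0,0,-32,0],[0,0,-36,0],[0,0,-40,0]]
  ]
}}

```text
clock: 13.0
ee_pos: [0.603, 0.18, 0.1419]
tool_rot: [[0.0, 0.999, -0.035], [0.0, -0.035, -0.999], [-1.0, 0.0, -0.0]]
ft_force: [-1.2, 1.0, 1.9]
width: 0.0002
```

{"fn": "move_arm", "kwargs": {
  "motion": [
    [[0,0,-3,0],[0,0,-6,0],[0,0,-9,0],[0,0,-12,0],[0,0,-15,0],[0,0,-18,0],[0,0,-21,0],[0,0,-24,0],[0,0,-27,0],[0,0,-30,0]]
  ]
}}

```text
clock: 13.83
ee_pos: [0.603, 0.1801, 0.112]
tool_rot: [[0.0, 0.999, -0.035], [0.0, -0.035, -0.999], [-1.0, 0.0, -0.0]]
ft_force: [-0.5, 2.3, 4.4]
width: 0.0005
```

{"fn": "move_arm", "kwargs": {
  "motion": [
    [[0,0,-3,0],[0,0,-6,0],[0,0,-9,0],[0,0,-12,0],[0,0,-15,0],[0,0,-18,0],[0,0,-21,0],[0,0,-24,0],[0,0,-27,0],[0,0,-30,0]]
  ]
}}

```text
clock: 14.67
ee_pos: [0.6032, 0.1807, 0.0826]
tool_rot: [[0.001, 0.999, -0.035], [0.001, -0.035, -0.999], [-1.0, 0.001, -0.001]]
ft_force: [0.5, 5.5, 6.6]
width: 0.0004
```

{"fn": "move_arm", "kwargs": {
  "motion": [
    [[0,0,-2,0],[0,0,-3,0],[0,0,-4,0],[0,0,-4.5,0],[0,0,-4.5,0]]
  ]
}}

```text
clock: 15.08
ee_pos: [0.6033, 0.1808, 0.0786]
tool_rot: [[0.002, 0.999, -0.035], [0.001, -0.035, -0.999], [-1.0, 0.002, -0.001]]
ft_force: [-1.6, 5.5, 9.7]
width: 0.0007
```

{"fn": "move_arm", "kwargs": {
  "motion": [
    [[0,0,2,0],[0,0,7,0],[0,0,14,0],[0,0,24,0],[0,-2,34,0],[0,-4,46,0],[0,-6,58,0],[0,-8,70,0],[0,-10,82,0],[0,-11,92,0]]
  ]
}}

```text
clock: 15.92
ee_pos: [0.6029, 0.1683, 0.1708]
tool_rot: [[-0.0, 0.999, -0.035], [-0.0, -0.035, -0.999], [-1.0, -0.0, 0.0]]
ft_force: [-0.7, -0.6, -0.3]
width: 0.0002
```

{"fn": "move_arm", "kwargs": {
  "motion": [
    [[0,0,6,0],[0,0,10,0],[0,0,12,0],[0,0,12,0],[0,0,12,0]]
  ]
}}

```text
clock: 16.33
ee_pos: [0.6028, 0.1691, 0.1812]
tool_rot: [[-0.001, 0.999, -0.035], [-0.0, -0.035, -0.999], [-1.0, -0.001, 0.0]]
ft_force: [0.0, -1.0, -0.1]
width: 0.0003
```

```bash
python3 - <<'E'
from h import *
s=r.read_state(); print(s['ee_pos'],s['ft_force'],s['width'])
c=snap('scene','scene10');cv2.imwrite('pics/scene10c.png',cv2.resize(c['img'][130:230,170:370,::-1],None,fx=4,fy=4,interpolation=cv2.INTER_CUBIC))
c=snap('side','side10'); cv2.imwrite('pics/side10c.png',cv2.resize(c['img'][120:270,170:370,::-1],None,fx=4,fy=4,interpolation=cv2.INTER_CUBIC))
g=lambda n,b:cv2.cvtColor(load(n)['img'][b[0]:b[1],b[2]:b[3]],cv2.COLOR_RGB2GRAY)
# template-match jack plate rear/housing bottom
t=g('scene7',(180,220,236,292));R=cv2.matchTemplate(g('scene10',(170,230,226,302)),t,cv2.TM_CCOEFF_NORMED);k=cv2.minMaxLoc(R);print(k)
w7=cloud(load('scene9'));w=cloud(c if 0 else load('scene10'))
for W in (w7,w):
    m=(W[...,2]>.1)&(W[...,2]<.118)&(abs(W[...,0]-.597)<.035)&(abs(W[...,1]-.015)<.035);print(m.sum(),W[m].mean(0))
E
```

```text
[0.60275273 0.16908902 0.18118089] [ 0.04444747 -0.95838957 -0.14972585] 0.0002859977149192144
(-0.023408016189932823, 0.9141928553581238, (20, 20), (10, 10))
184 [0.60209587 0.0137792  0.10722401]
183 [0.60224941 0.01353615 0.10694671]
```

View pics/side10c.png

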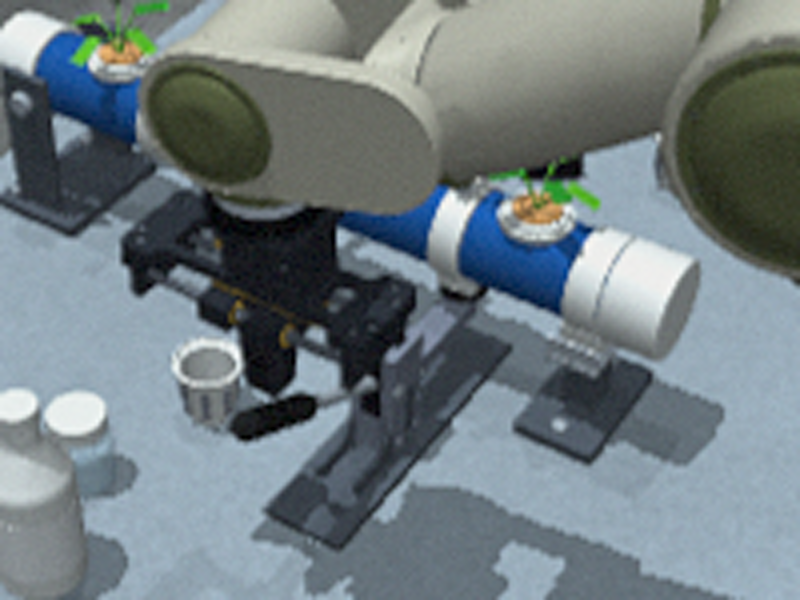

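View pics/scene10c.png

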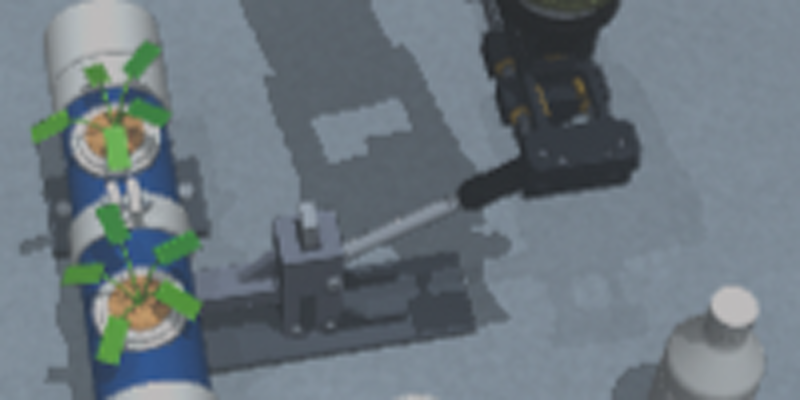

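{"fn": "move_arm", "kwargs": {
  "motion": [
    [[0,0.5,-3,0],[0,2,-6,0],[0,3,-9,0],[0,4,-12,0],[0,5,-15,0],[0,5.5,-18,0],[0,6.5,-21,0],[0,7.5,-24,0],[0,8.5,-28,0],[0,9.5,-32,0]]
  ]
}}

```text
clock: 17.27
ee_pos: [0.6032, 0.1788, 0.1499]
tool_rot: [[0.001, 0.999, -0.035], [0.0, -0.035, -0.999], [-1.0, 0.001, -0.0]]
ft_force: [-0.4, 1.2, 5.7]
width: 0.0005
```

{"fn": "move_arm", "kwargs": {
  "motion": [
    [[0,1,-3,0],[0,2,-6,0],[0,3,-9,0],[0,4,-12,0],[0,5,-15,0],[0,6,-18,0],[0,7,-21,0],[0,7.5,-24,0],[0,8,-27,0],[0,8.5,-30,0]]
  ]
}}

```text
clock: 18.1
ee_pos: [0.6034, 0.1877, 0.1203]
tool_rot: [[0.002, 0.999, -0.035], [0.001, -0.035, -0.999], [-1.0, 0.002, -0.001]]
ft_force: [0.6, 2.6, 5.8]
width: 0.0004
```

{"fn": "move_arm", "kwargs": {
  "motion": [
    [[0,0.5,-3,0],[0,1,-6,0],[0,1.5,-9,0],[0,2,-12,0],[0,2.5,-15,0],[0,3,-18,0],[0,3,-21,0],[0,3,-24,0],[0,3,-27,0],[0,3,-30,0]]
  ]
}}

```text
clock: 18.93
ee_pos: [0.6034, 0.1908, 0.0901]
tool_rot: [[0.002, 0.999, -0.035], [0.002, -0.035, -0.999], [-1.0, 0.002, -0.002]]
ft_force: [0.6, 4.0, 5.5]
width: 0.0003
```

{"fn": "move_arm", "kwargs": {
  "motion": [
    [[0,0,-3,0],[0,0,-5,0],[0,0,-7,0],[0,0,-8.5,0],[0,0,-9.5,0],[0,0,-10,0],[0,0,-10,0]]
  ]
}}

```text
clock: 19.52
ee_pos: [0.6034, 0.191, 0.0802]
tool_rot: [[0.002, 0.999, -0.035], [0.002, -0.035, -0.999], [-1.0, 0.002, -0.002]]
ft_force: [0.2, 4.9, 6.2]
width: 0.0003
```

{"fn": "move_arm", "kwargs": {
  "motion": [
    [[0,0,-1,0],[0,0,-1.5,0],[0,0,-2,0],[0,0,-2.5,0],[0,0,-2.5,0],[0,0,-2.5,0]]
  ]
}}

```text
clock: 20.02
ee_pos: [0.6034, 0.1911, 0.0782]
tool_rot: [[0.002, 0.999, -0.035], [0.002, -0.035, -0.999], [-1.0, 0.002, -0.002]]
ft_force: [-1.1, 4.9, 8.5]
width: 0.0003
```

```bash
python3 - <<'E'
from h import *
s=r.read_state(); print(s['ee_pos'],s['ft_force'],s['width'])
c=snap('scene','scene11');cv2.imwrite('pics/scene11c.png',cv2.resize(c['img'][130:230,170:370,::-1],None,fx=4,fy=4,interpolation=cv2.INTER_CUBIC))
S=c
c=snap('side','side11'); cv2.imwrite('pics/side11c.png',cv2.resize(c['img'][120:270,170:370,::-1],None,fx=4,fy=4,interpolation=cv2.INTER_CUBIC))
from scipy.optimize import least_squares
for n in ['scene7','scene11','side6','side11']:
    c=load(n);w=cloud(c);im=c['img'].astype(int)
    P=w[(im[...,2]>im[...,0]+50)&(w[...,0]>.45)&(w[...,0]<1.1)&(w[...,1]>-.3)&(w[...,1]<.05)&(w[...,2]<.21)]
    def f(p):
        d=np.array([1,p[2],p[3]]);d/=np.linalg.norm(d);q=P-np.array([.594,p[0],p[1]]);return np.linalg.norm(q-np.outer(q@d,d),axis=1)-.0375
    q=least_squares(f,[-.1,.127,0,0],loss='soft_l1',f_scale=.002);print(n,len(P),q.x.round(4))
    m=(w[...,2]>.1)&(w[...,2]<.118)&(abs(w[...,0]-.597)<.035)&(abs(w[...,1]-.015)<.035);print(m.sum(),w[m].mean(0))
E
```

```text
[0.60340815 0.19111646 0.0781854 ] [-1.14636624  4.92400498  8.52508742] 0.0002969664114395208
scene7 1512 [-0.1072  0.1268 -0.0362  0.0017]
209 [0.6007567  0.01395551 0.10732427]
scene11 1573 [-0.1074  0.1456 -0.0358 -0.0429]
185 [0.60223192 0.01171567 0.1068414 ]
side6 1783 [-0.1027  0.1261 -0.0362 -0.0018]
150 [0.59284914 0.02287213 0.10623431]
side11 694 [-0.1025  0.145  -0.0374 -0.047 ]
98 [0.58610411 0.02662525 0.10588558]
```

View pics/side11c.png

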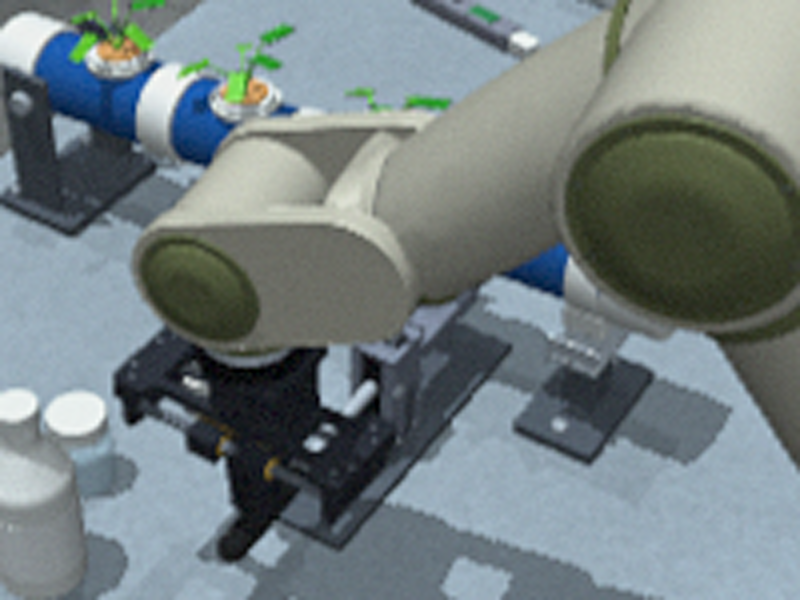

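View pics/scene11c.png

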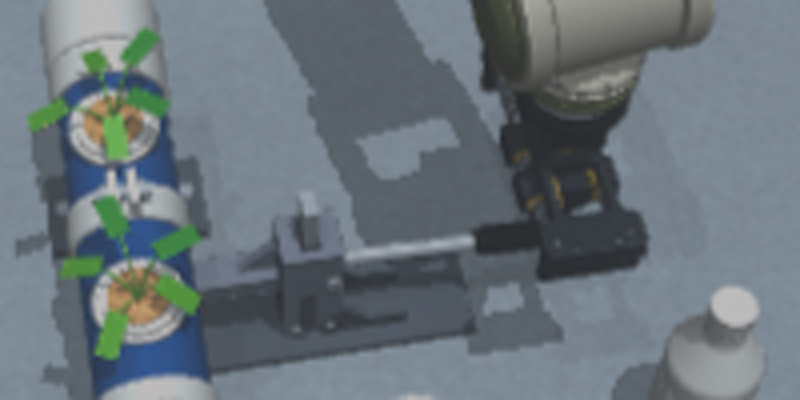

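{"fn": "move_arm", "kwargs": {
  "motion": [
    [[0,0,-0.5,0],[0,0,-1,0],[0,0,-1,0],[0,0,-1,0],[0,0,-1,0],[0,0,-1,0],[0,0,-1,0],[0,0,-1,0]]
  ]
}}

```text
clock: 20.78
ee_pos: [0.6035, 0.1911, 0.0777]
tool_rot: [[0.003, 0.999, -0.035], [0.002, -0.035, -0.999], [-1.0, 0.003, -0.002]]
ft_force: [-1.8, 5.6, 12.4]
width: 0.0002
```

```bash
python3 - <<'E'
from h import *
c=snap('scene','scene12'); d=snap('side','side12')
s=r.read_state(); print(s['clock'],s['ee_pos'],s['ft_force'])
for a,b in (('scene11','scene12'),('side11','side12')): print(np.abs(load(a)['img'].astype(int)-load(b)['img']).mean())
# bystanders vs start
A=load('scene0')['img'].astype(int);B=c['img'].astype(int);
for n,(u,v) in dict(pot=(274,240),pot2=(90,210),cap=(93,180),packer=(109,246),jar=(318,245),bottle=(346,225),sd=(386,185)).items(): print(n,np.abs(A-B)[v-14:v+14,u-14:u+14].mean().round(1))
order.sign_off()
E
```

```text
20.8833 [0.60347012 0.19111565 0.07775921] [-3.67865847  4.83430398 12.21641762]
0.4397464328342014
2.526219685872396
pot 0.5
pot2 1.0
cap 1.0
packer 0.8
jar 0.7
bottle 0.7
sd 1.6
the job is handed in; nothing more can be done
```

I set the jack under the lift pad, gave it three slow full strokes, and handed in at 20.9 s with the handle held down on its stop. I got no verdict, so these are my own measurements.

- **Placement:** before pumping, I measured the saddle at (0.592, -0.104) m and the pad at (0.594, -0.107) m, about 3 mm apart. The pictures after each stroke showed no visible movement of the jack. Once the pipe was raised I could not see the saddle directly, so the final centring rests on that.
- **Lift:** both cameras show the pipe 19 mm higher at the pad, which puts the foot about 24 to 26 mm clear. I worked the clearance out from that rise rather than measuring it at the foot.
- **Handle:** the fingers press down with about 12 N and the fingertips stand at z = 0.078 m, which matches the handle being right down. There is also a steady sideways friction force of about 5 N on the handle, and the jack did not move under it.
- **Bystanders:** the scene picture around each of them is unchanged from the start.
- **Check that disagreed:** between the last two picture pairs the scene view hardly changed (mean 0.4 grey levels), but the side view changed by 2.5. I handed in without finding out why.

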